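# Close the drawers and the chisel box

## Robot

A 7-joint arm with a two-finger parallel gripper is mounted at the origin on the work surface. World frame = base frame: x ahead of the robot, y to its left, z up, the work surface at z = 0. Lengths are in m, angles in rad, forces in N, time in s.
With the tool pointing down it reaches from about 0.4 to 0.85 m from the base axis. Payload 4.5 kg.
Tool frame: the origin (TCP) lies between the finger pads; the fingertips stand r.tip_reach ahead of it and the grasp point (between the pads) lies 3 mm ahead of it (r.tip_reach is the distance from the TCP to the fingertips, in m); z points along the fingers, y is the line along which they close (so a half turn about z gives the same grasp; the last joint's range is limited). The gripper opens to 88 mm and grips with 3 to 60 N. Pads are 18 mm wide; open, the fingers measure 123 mm over their backs; the gripper's body (75 mm by 187 mm) begins 45 mm behind the grasp point.
Start: joints at [-1.133, 0.689, -0.195, 1.565, 0.157, 0.902, -0.215], TCP at [0.246, 0.575, 0.231] pointing down, gripper open.
Joint ranges: [-3.01, 3.01], [-0.46, 2.08], [-1.47, 1.51], [0.13, 2.56], [-1, 4.14], [0.04, 2.09], [-2.66, 2.66]. Speed limits (rad/s): [2.57, 2.57, 3.14, 3.14, 3.14, 3.14, 3.14].

## Interface

Orientations are given as a unit quaternion [x, y, z, w].
In Python, from plant import r gives the robot as it stands.
- The arm moves only by the tool step_arm, never from a script. Its argument "motion" is a list of rows, each an object with "dp": the shift along the tool's x, y, z in mm, a list of three; "twist": the turn, a rotation vector about the tool's x, y, z in rad, a list of three; "hand": the opening, from -1 (shut) to 1 (fully open). In form: [{"dp": [dx, dy, dz], "twist": [rx, ry, rz], "hand": hand}, ...]. A call has 1 to 5 rows; each row is the pose to reach, as a shift and turn from the pose commanded when the call began, along the tool's axes at that moment; what a row does not reach only later rows make up. A row lasts 1/8 s, in which the tool goes at most 62.5 mm and 10.7 degrees, less where a joint would pass 70% of its speed; a pose out of reach is approached as far as the arm can. A call with a gripper value outside its range is refused whole. The fingers move at their own pace and stop on an object; "force" is the grip in N (left out, the last holds). Time passes only in rows, so rows that repeat a pose let the fingers close. It gives the time, the measured TCP pose, the force, the opening and the grip force at its end, in the units of the state.
- r.get_state(): the state, without advancing time (a new reading comes with each control period).
- r.snapshot(name): name is "side" or "top"; returns a dict with "pixels" (420x560x3 uint8, red, green, blue), "depth" (420x560 float32, m along the optical axis (not along the pixel's ray), 0 where there is no reading), "fx", "fy", "cx", "cy" (pixels), "xyz" and "orientation" of the camera in the world. Camera axes: x right, y down, z forward; pixel columns grow to the right and rows downward; lengths in m; the calibration is good to about 2 mm. A picture is of the moment at which its call begins.
- r.finish_job(): hands the job in; it is judged then, once.
Trained networks look in the newest picture that a camera, given by its name, has taken for a name from the list of things; names that differ only in an ending like _2 or _b are one class to them, and where a whole thing is asked for, a point or a joint stands for the part that bears it (a point fixed in the world has none). Each returns a list of dicts, best first, with "score" (0 to 1); they miss things now and then, are a little off and sometimes report something else, mostly with a low value. They report only what shows in the picture. A call takes as long as a camera call.
- r.search_frame(camera, thing): "at" ([x, y, z] in m, in the coordinates of the camera as it stood for that picture, good to about 4 mm: the middle of the surface that is visible of it).
The state is a dict: "clock": time; "q": joint angles; "qd": joint speeds; "joint_torque": joint torques, N m; "tool_pos": TCP position; "eef_rot": TCP orientation; "contact_force": force on the tool from outside, world axes, zero at the start; "moment": the same for the moment, N m; "opening": opening from 0.0 (shut) to 1.0 (fully open); "finger_force": force on a finger pad.
Only numpy, scipy, OpenCV 4.12 (cv2) and the standard library are available. Lean on these libraries where they do the work, as an engineer would, in place of code of your own. Each camera call takes 0.05 s, during which the arm holds its last target. There are 200 camera calls.

## Task

Shut up the bench storage: push both open drawers of the two-drawer unit fully home, and press the lid of the chisel box down until it is shut, in any order. Do it all by pushing with the fingertips: do not pull a drawer farther out or raise the lid farther, do not pick anything up, and leave the tools lying around where they are.

Things in the scene. Friction and masses are not known exactly. Their poses are not given: they have to be found in the camera images.
- drawer_unit: wooden two-drawer unit fixed to the bench, 160 mm deep (its x), 210 mm wide (its y), 85 mm high; origin at the centre of its underside. Its front looks along its own -x. It and the chisel box stand side by side, either one on the left.
- left_drawer (a joint): opening of the drawer on the unit's +y side, in m: 0 fully home, 0.035 to 0.08 at the start, grows as it comes out along the unit's -x; end stop at 0.11. It slides with about 2 N of friction and stays where it is left.
- right_drawer (a joint): the same for the drawer on the unit's -y side
- left_drawer_knob (a point): middle of the outer flat face of the left drawer's round brass knob (22 mm across, 20 mm proud of the drawer front), 43 mm above the bench; moves with the drawer, axes as the unit's. The drawer front is 86 mm wide and reaches from 12 to 73 mm above the bench. With the drawer home its face is flush with the unit's front, and this point is 100 mm ahead of the unit's middle and 50 mm to the +y side.
- right_drawer_knob (a point): the same point on the right drawer's knob, 50 mm to the unit's -y side
- chisel_box: wooden chisel box fixed to the bench, 160 mm deep (x), 210 mm wide (y), 80 mm high without its lid, chisels inside; origin at the centre of its underside
- lid (a joint): angle of the box's lid in rad: 0 shut (lying level on the rim), 0.55 to 1.05 at the start, grows as it opens upward; end stop at 1.5. The hinge is stiff: the lid stays where it is left and takes about 1.5 to 3 N, square to the lid at its free edge, to push down.
- lid_edge (a point): middle of the free front edge of the lid, on its outer (upper) face; moves with the lid. The lid is 160 mm from hinge to edge, 210 mm wide, 10 mm thick; a lip 50 mm wide goes on 13 mm past the edge, level with the lid. With the lid shut this point is 90.5 mm above the bench.
- lid_hinge (a point): middle of the lid's hinge line, 80.5 mm above the bench on the box's +x rim; the hinge runs along the box's y; this point turns with the lid (x axis from the lid's edge towards the hinge, z axis out of the lid's outer face)
- mallet: wooden joiner's mallet standing on its head, 94 mm across, 240 mm tall; origin at the centre of its underside; a bystander
- tape_roll: roll of paper tape lying flat, 90 mm across, 24 mm high; origin at the centre of its underside; a bystander
- chisel: chisel with a dark wooden handle lying on the bench, 255 mm long along its x axis, 26 mm thick; origin on the bench near its middle; a bystander
- try_square: try square lying flat, 120 mm wooden stock along its y axis and 170 mm steel blade along +x, 20 mm high; origin under the middle of the stock; a bystander
- glue_bottle: white plastic bottle standing up, 66 mm across, 180 mm tall; origin at the centre of its underside; a bystander
- marking_gauge: wooden marking gauge, 60 mm square head standing on the bench with a 210 mm beam along x, 74 mm high; origin under the head; a bystander
- pine_offcut: piece of pine 140 x 70 x 32 mm lying flat; origin at the centre of its underside; a bystander

How it is judged:
At the end, for the whole second after the job is handed in: Both drawers are within 5 mm of fully home, the lid is within 0.045 rad (7 mm at its edge) of shut, and every loose thing is within 30 mm of where it began (value of joint each of left_drawer, right_drawer below 0.005 m and value of joint lid below 0.045 rad and distance of each of mallet, tape_roll, chisel, try_square, glue_bottle, marking_gauge, pine_offcut from where it was at the start of the episode below 0.03 m); the robot touches nothing.
It fails at once if a drawer is pulled farther out (past 95 mm) (value of joint any of left_drawer, right_drawer above 0.095 m).
It fails at once if the lid is raised farther (past 1.25 rad) (value of joint lid above 1.25 rad).
It fails at once if a loose thing is picked up, knocked over or shoved (its origin moves 30 mm or more) (distance of any of mallet, tape_roll, chisel, try_square, glue_bottle, marking_gauge, pine_offcut from where it was at the start of the episode above 0.03 m).
It fails at once if a standing thing is tipped over (angle between any of mallet, glue_bottle's own z axis and vertical above 0.5 rad).
It also fails if it takes over 58 s, if anything falls off the work surface, if the arm or the gripper's body presses on something with over 40 N, if the wrist force passes 120 N, or if a joint passes its speed limit or range.

## Working session

There is one attempt and no reset: what is moved stays moved. The work goes in short steps, Python scripts to look and compute and a tool call to move; the robot and the scene stay as the last step left them, time stands still between calls to the robot, and variables do not carry over. Pictures are saved under pics/ and viewed, at most 10 in all, crops included, and the job is handed in when it is done.

Besides the shell and the picture viewer there is one more tool, called after ">>>" as name([rows], argument=value, ...), one row to a line, values as JSON. step_arm: Moves the arm, as the interface text tells. Its arguments: {"type":"object","properties":{"motion":{"type":"array"},"force":{"type":"number"}},"required":["motion"]}

```bash
mkdir -p pics
cat > h.py <<'E'
import numpy as np, cv2
from scipy.spatial.transform import Rotation as R
from plant import r
def cloud(s):
    d=s["depth"]; v,u=np.mgrid[:d.shape[0],:d.shape[1]]
    c=np.stack([(u-s["cx"])*d/s["fx"],(v-s["cy"])*d/s["fy"],d],-1)
    return c@R.from_quat(s["orientation"]).as_matrix().T+np.array(s["xyz"])
def w(s,p): return R.from_quat(s["orientation"]).apply(p)+np.array(s["xyz"])
E
python3 - <<'E'
from h import *
ps=[]
for n in("top","side"):
    s=r.snapshot(n); cv2.imwrite(f"pics/{n}0.png",s["pixels"][...,::-1]); np.savez(f"{n}.npz",**s)
    print(n,s["xyz"],s["orientation"],s["fx"])
    for t in["drawer_unit","left_drawer_knob","right_drawer_knob","chisel_box","lid_edge","lid_hinge","mallet","tape_roll","chisel","try_square","glue_bottle","marking_gauge","pine_offcut"]:
        print(t,[(round(o["score"],2),w(s,o["at"]).round(3).tolist()) for o in r.search_frame(n,t)[:2]])
print(r.tip_reach,r.get_state())
E
```

```text
top [ 0.43579324 -0.02138944  1.31271985] [-0.70036323  0.71167835 -0.03079345  0.04535441] 474.63350461642557
drawer_unit [(0.73, [0.592, -0.205, 0.085])]
left_drawer_knob [(0.78, [0.497, -0.179, 0.023])]
right_drawer_knob [(0.97, [0.515, -0.272, 0.027])]
chisel_box [(0.92, [0.665, 0.21, 0.098])]
lid_edge [(0.73, [0.692, 0.206, 0.155])]
lid_hinge [(0.84, [0.691, 0.214, 0.158])]
mallet [(0.6, [0.758, -0.002, 0.116]), (0.26, [0.38, -0.002, 0.017])]
tape_roll [(0.87, [0.524, 0.014, 0.022])]
chisel [(0.96, [0.381, 0.001, 0.022])]
try_square [(0.93, [0.41, -0.523, 0.006])]
glue_bottle [(0.82, [0.61, -0.449, 0.112])]
marking_gauge [(0.64, [0.381, 0.455, 0.041]), (0.21, [0.411, -0.528, 0.007])]
pine_offcut [(0.78, [0.631, 0.455, 0.027]), (0.74, [0.5, -0.179, 0.027])]
side [ 0.19338979 -1.10007317  0.84760234] [ 0.86494538 -0.14961363  0.08619722 -0.47122743] 436.4763060694344
drawer_unit [(0.75, [0.572, -0.242, 0.075])]
left_drawer_knob [(0.59, [0.498, -0.167, 0.042])]
right_drawer_knob [(0.78, [0.514, -0.275, 0.039])]
chisel_box [(0.9, [0.665, 0.179, 0.051])]
lid_edge [(0.74, [0.661, 0.13
[... 515 characters left out ...]
9352,  0.68906245, -0.19457847,  1.56531741,  0.15729485,
        0.90246651, -0.21511749]), 'qd': array([-1.03962852e-05, -9.00605449e-04,  6.70275279e-04,  1.00884894e-03,
        9.31180140e-04,  4.66537091e-04,  5.75105107e-04]), 'joint_torque': array([-2.22772965e-04, -5.27475500e+01, -1.26701262e+00, -1.53743988e+01,
       -5.18633577e-02, -6.89770986e-04,  1.39179403e-05]), 'tool_pos': array([0.24556994, 0.57476673, 0.23096097]), 'eef_rot': array([2.00538740e-01, 9.79685771e-01, 6.29815786e-05, 9.96943386e-06]), 'contact_force': array([-0.25858846,  1.26624963,  1.07709308]), 'moment': array([ 0.00624501,  0.01101449, -0.01209783]), 'finger_force': 0.0, 'opening': 1.0002343671604212}
```

Run:
```python
from h import *
s=np.load("top.npz"); P=cloud(s).reshape(-1,3); ok=s["depth"].ravel()>0; P=P[ok]
def box(c,rad): return P[np.hypot(P[:,0]-c[0],P[:,1]-c[1])<rad]
# unit top
m=P[(abs(P[:,2]-.085)<.008)&(np.hypot(P[:,0]-.60,P[:,1]+.22)<.22)&(P[:,1]<-.06)]
print("unit top n",len(m),cv2.minAreaRect(m[:,:2].astype(np.float32)),m[:,2].mean())
for z0,z1 in((.06,.08),(.035,.055)):
  k=P[(P[:,2]>z0)&(P[:,2]<z1)&(P[:,1]<-.06)&(P[:,1]>-.4)&(P[:,0]<.62)&(P[:,0]>.4)]
  print(len(k)); 
  for y in np.arange(-.36,-.06,.02):
    q=k[abs(k[:,1]-y)<.01]
    if len(q): print(round(y,2),q[:,0].min().round(3),q[:,0].max().round(3),len(q))
# lid: z>.09
m=P[(P[:,2]>.095)&(P[:,1]>.06)&(P[:,1]<.36)&(P[:,0]>.5)&(P[:,0]<.9)]
A=np.c_[m[:,:2],np.ones(len(m))]; g=np.ones(len(m),bool)
for _ in range(6):
  c=np.linalg.lstsq(A[g],m[g,2],rcond=None)[0]; g=abs(A@c-m[:,2])<.006
print("lid",c,g.sum(),m[g].min(0),m[g].max(0),"ang",np.arctan(np.hypot(*c[:2])),"dir",np.arctan2(c[1],c[0]))
for i in range(3): print(m[g][m[g,i].argmin()],m[g][m[g,i].argmax()])
print(cv2.boxPoints(cv2.minAreaRect(m[g][:,:2].astype(np.float32))))
```

```text
unit top n 4910 ((0.600433886051178, -0.2703706622123718), (0.23449842631816864, 0.33880966901779175), 11.51795482635498) 0.08418236670020995
505
-0.32 0.486 0.598 30
-0.3 0.482 0.606 54
-0.28 0.479 0.599 42
-0.26 0.475 0.618 43
-0.24 0.472 0.611 46
-0.22 0.467 0.619 44
-0.2 0.463 0.608 60
-0.18 0.46 0.619 48
-0.16 0.455 0.617 47
-0.14 0.453 0.601 48
-0.12 0.526 0.613 16
-0.1 0.542 0.618 27
270
-0.32 0.501 0.565 12
-0.3 0.462 0.565 40
-0.28 0.459 0.478 45
-0.26 0.519 0.519 1
-0.24 0.473 0.531 30
-0.22 0.484 0.547 26
-0.2 0.445 0.544 30
-0.18 0.44 0.476 38
-0.16 0.469 0.469 2
-0.14 0.453 0.512 21
-0.12 0.52 0.539 7
-0.1 0.545 0.619 18
lid [-0.97061283 -0.10313748  0.85022173] 2807 [0.63311495 0.10416121 0.09501789] [0.76305059 0.32309307 0.21267798] ang 0.7732925250813956 dir -3.035729739041971
[0.63311495 0.20981176 0.20807743] [0.76305059 0.13351388 0.09633173]
[0.65975173 0.10416121 0.19698197] [0.73706408 0.32309307 0.09753384]
[0.74527409 0.30007256 0.09501789] [0.63698496 0.20413723 0.21267798]
[[0.6221689  0.3116124 ]
 [0.6446618  0.10242286]
 [0.7680439  0.11568937]
 [0.745551   0.3248789 ]]
```

View pics/top0.png

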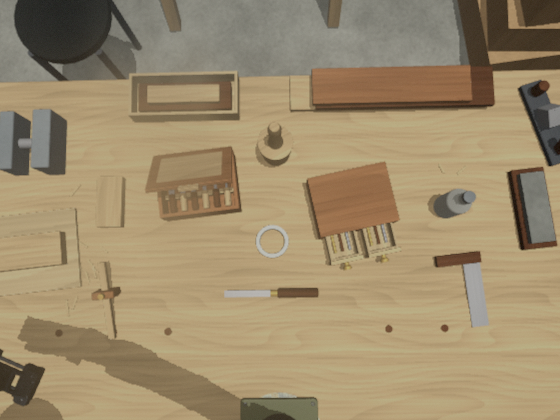

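View pics/side0.png

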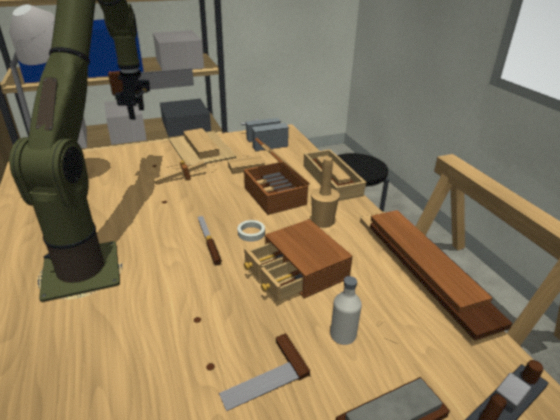

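The top view shows the drawer unit at about px (352,200), with its knobs at (347,266) and (385,258). It is yawed about +10° and both drawers are open by a similar amount. The chisel box is at (195,190), with its lid at about 0.77 rad. The side view confirms the layout. I'll do the lid first.

>>> step_arm([
  {"dp": [-30,-10,-50],"twist": [0,0,-0.1],"hand": -1},
  {"dp": [-85,-28,-50],"twist": [0,0,-0.2],"hand": -1},
  {"dp": [-140,-46,-50],"twist": [0,0,-0.3],"hand": -1},
  {"dp": [-195,-64,-50],"twist": [0,0,-0.4],"hand": -1},
  {"dp": [-250,-82,-50],"twist": [0,0,-0.51],"hand": -1},
])

```text
clock: 2.02
tool_pos: [0.4446, 0.3998, 0.2811]
eef_rot: [-0.055, 0.998, 0.0, 0.0]
contact_force: [0.7, 1.2, -0.7]
opening: 0.456
finger_force: 0.0
```

```bash
cat >> h.py <<'E'
def to(x,y,z=None,yaw=None):
    s=r.get_state(); q=R.from_quat(s["eef_rot"]); M=q.as_matrix()
    p=s["tool_pos"]; z=p[2] if z is None else z
    ya=np.degrees(np.arctan2(M[1,1],M[0,1]))
    print("pos",p.round(4),"ty yaw",ya.round(1),"tz",M[:,2].round(3),"F",s["contact_force"].round(1),"t",s["clock"],"op",round(s["opening"],2))
    print("dp",(q.inv().apply(np.array([x,y,z])-p)*1e3).round(1), "twz", None if yaw is None else -np.radians(yaw-ya).round(3))
E
python3 - <<'E'
from h import *
to(.661,.210,.28,96)
s=np.load("top.npz"); P=cloud(s); d=s["depth"]
m=(abs(P[...,2]-.085)<.006)&(P[...,0]>.48)&(P[...,0]<.76)&(P[...,1]>-.38)&(P[...,1]<-.07)
n,l,st,c=cv2.connectedComponentsWithStats(m.astype(np.uint8),connectivity=4); i=st[1:,4].argmax()+1
print("unit",st[i],cv2.minAreaRect(P[l==i][:,:2].astype(np.float32)))
E
```

```text
pos [0.4446 0.3998 0.2811] ty yaw 96.3 tz [ 0.  0. -1.] F [ 0.7  1.2 -0.7] t 2.025 op 0.46
dp [-194.3 -212.4    1.1] twz 0.005
unit [ 307  162   92   76 4792] ((0.623635470867157, -0.20052224397659302), (0.16039641201496124, 0.2110653519630432), 11.455208778381348)
```

>>> step_arm([
  {"dp": [-40,-44,0],"twist": [0,0,0],"hand": -1},
  {"dp": [-80,-88,0],"twist": [0,0,0],"hand": -1},
  {"dp": [-120,-132,0],"twist": [0,0,0],"hand": -1},
  {"dp": [-160,-175,0],"twist": [0,0,0],"hand": -1},
  {"dp": [-194,-212,0],"twist": [0,0,0],"hand": -1},
])

```text
clock: 2.65
tool_pos: [0.6603, 0.2085, 0.2809]
eef_rot: [-0.052, 0.999, -0.0, 0.0]
contact_force: [0.2, 0.2, -1.0]
opening: 0.007
finger_force: 0.0
```

>>> step_arm([
  {"dp": [0,0,20],"twist": [0,0,0],"hand": -1},
  {"dp": [0,0,40],"twist": [0,0,0],"hand": -1},
  {"dp": [0,0,60],"twist": [0,0,0],"hand": -1},
  {"dp": [0,0,75],"twist": [0,0,0],"hand": -1},
  {"dp": [0,0,90],"twist": [0,0,0],"hand": -1},
])

```text
clock: 3.28
tool_pos: [0.6588, 0.211, 0.1904]
eef_rot: [-0.053, 0.999, 0.0, 0.0]
contact_force: [-0.1, 0.7, 3.0]
opening: 0.008
finger_force: 1.1
```

>>> step_arm([
  {"dp": [4,0,16],"twist": [0,0,0],"hand": -1},
  {"dp": [10,0,32],"twist": [0,0,0],"hand": -1},
  {"dp": [18,0,48],"twist": [0,0,0],"hand": -1},
  {"dp": [25,0,62],"twist": [0,0,0],"hand": -1},
  {"dp": [30,0,72],"twist": [0,0,0],"hand": -1},
])

```text
clock: 3.9
tool_pos: [0.6294, 0.208, 0.1188]
eef_rot: [-0.053, 0.999, 0.0, 0.001]
contact_force: [2.0, 0.4, 1.7]
opening: 0.006
finger_force: 0.9
```

>>> step_arm([
  {"dp": [0,0,4],"twist": [0,0,0],"hand": -1},
  {"dp": [0,0,8],"twist": [0,0,0],"hand": -1},
  {"dp": [0,0,8],"twist": [0,0,0],"hand": -1},
])

```text
clock: 4.28
tool_pos: [0.6288, 0.2078, 0.1107]
eef_rot: [-0.053, 0.999, 0.0, -0.0]
contact_force: [0.2, -0.9, 0.4]
opening: 0.004
finger_force: 0.0
```

>>> step_arm([
  {"dp": [0,0,2],"twist": [0,0,0],"hand": -1},
  {"dp": [0,0,4],"twist": [0,0,0],"hand": -1},
  {"dp": [0,0,4],"twist": [0,0,0],"hand": -1},
])

```text
clock: 4.65
tool_pos: [0.6288, 0.2077, 0.1068]
eef_rot: [-0.053, 0.999, 0.0, 0.0]
contact_force: [-0.1, 0.1, -0.4]
opening: 0.005
finger_force: 0.3
```

Run:
```python
from h import *
s=r.snapshot("side"); cv2.imwrite("pics/side1.png",cv2.resize(s["pixels"][100:260,180:400,::-1],None,fx=3,fy=3))
s=r.snapshot("top"); cv2.imwrite("pics/t1.png",s["pixels"][...,::-1])
P=cloud(s)[s["depth"]>0]
m=P[(P[:,2]>.06)&(P[:,2]<.2)&(P[:,1]>.06)&(P[:,1]<.36)&(P[:,0]>.5)&(P[:,0]<.8)]
for y in(.11,.13,.15,.27,.3):
  q=m[abs(m[:,1]-y)<.008]
  print(y,[(round(x,2),q[abs(q[:,0]-x)<.01][:,2].max().round(3)) for x in np.arange(.56,.8,.02) if (abs(q[:,0]-x)<.01).any()])
```

```text
0.11 [(np.float64(0.6), np.float64(0.119)), (np.float64(0.62), np.float64(0.12)), (np.float64(0.64), np.float64(0.119)), (np.float64(0.66), np.float64(0.113)), (np.float64(0.68), np.float64(0.109)), (np.float64(0.7), np.float64(0.107)), (np.float64(0.72), np.float64(0.102)), (np.float64(0.74), np.float64(0.099)), (np.float64(0.76), np.float64(0.096))]
0.13 [(np.float64(0.6), np.float64(0.197)), (np.float64(0.62), np.float64(0.118)), (np.float64(0.64), np.float64(0.12)), (np.float64(0.66), np.float64(0.112)), (np.float64(0.68), np.float64(0.108)), (np.float64(0.7), np.float64(0.108)), (np.float64(0.72), np.float64(0.104)), (np.float64(0.74), np.float64(0.101)), (np.float64(0.76), np.float64(0.096))]
0.15 [(np.float64(0.6), np.float64(0.118)), (np.float64(0.62), np.float64(0.194)), (np.float64(0.66), np.float64(0.198)), (np.float64(0.7), np.float64(0.107)), (np.float64(0.72), np.float64(0.103)), (np.float64(0.74), np.float64(0.101)), (np.float64(0.76), np.float64(0.096))]
0.27 []
0.3 [(np.float64(0.58), np.float64(0.2)), (np.float64(0.6), np.float64(0.12))]
```

View pics/side1.png

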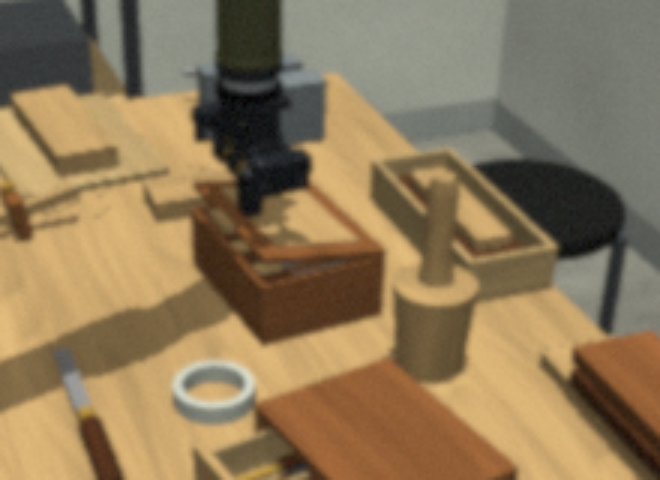

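The lid is still about 0.18 rad open although the tips read lower than its surface. I'll raise gently and look again.

>>> step_arm([
  {"dp": [0,0,-5],"twist": [0,0,0],"hand": -1},
  {"dp": [0,0,-10],"twist": [0,0,0],"hand": -1},
])

```text
clock: 5.0
tool_pos: [0.6289, 0.2077, 0.1173]
eef_rot: [-0.053, 0.999, 0.0, 0.0]
contact_force: [-0.5, 0.4, 0.9]
opening: 0.004
finger_force: 0.0
```

View pics/t1.png

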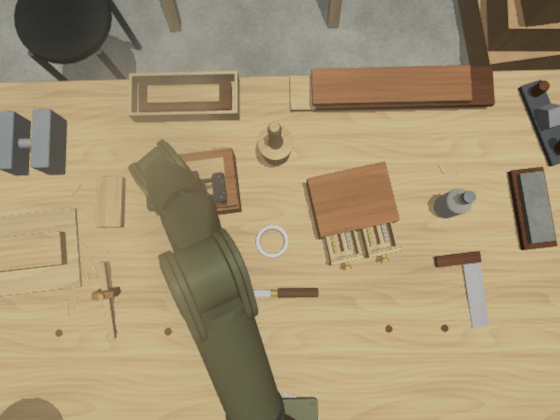

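>>> step_arm([
  {"dp": [0,0,-15],"twist": [0,0,0],"hand": -1},
  {"dp": [0,0,-50],"twist": [0,0,0],"hand": -1},
  {"dp": [0,0,-100],"twist": [0,0,0],"hand": -1},
  {"dp": [50,-20,-130],"twist": [0,0,0],"hand": -1},
  {"dp": [100,-50,-150],"twist": [0,0,0],"hand": -1},
])

```text
clock: 5.62
tool_pos: [0.5343, 0.1482, 0.2695]
eef_rot: [-0.054, 0.999, 0.001, 0.002]
contact_force: [0.2, -0.1, 0.0]
opening: 0.005
finger_force: 0.0
```

>>> step_arm([
  {"dp": [20,-55,0],"twist": [0,0,0],"hand": -1},
  {"dp": [40,-110,0],"twist": [0,0,0],"hand": -1},
  {"dp": [60,-165,0],"twist": [0,0,0],"hand": -1},
  {"dp": [80,-220,0],"twist": [0,0,-0.05],"hand": -1},
  {"dp": [100,-270,0],"twist": [0,0,-0.1],"hand": 1},
])

```text
clock: 6.25
tool_pos: [0.4635, -0.1338, 0.2681]
eef_rot: [-0.103, 0.995, -0.001, 0.001]
contact_force: [-0.3, 0.9, 0.3]
opening: 0.096
finger_force: 0.0
```

Run:
```python
from h import *
s=r.snapshot("top"); cv2.imwrite("pics/t2.png",cv2.resize(s["pixels"][120:300,120:420,::-1],None,fx=2.6,fy=2.6))
PP=cloud(s);P=PP[s["depth"]>0]
m=P[(P[:,2]>.03)&(P[:,2]<.2)&(P[:,1]>.06)&(P[:,1]<.36)&(P[:,0]>.5)&(P[:,0]<.8)]
for y in(.12,.15,.19,.21,.23,.3):
  q=m[abs(m[:,1]-y)<.008]
  print(y,[(round(float(x),2),float(np.median(q[abs(q[:,0]-x)<.007][:,2]).round(3))) for x in np.arange(.57,.79,.0125) if (abs(q[:,0]-x)<.007).any()])
# drawers
c=np.array([.6236,-.2005]);a=np.radians(11.46)
ux=np.array([np.cos(a),np.sin(a)]);uy=np.array([-ux[1],ux[0]])
L=np.c_[(P[:,:2]-c)@ux,(P[:,:2]-c)@uy,P[:,2]]
for n,y in(("L",.05),("R",-.05)):
  k=L[(abs(L[:,1]-y)<.009)&(L[:,2]>.03)&(L[:,2]<.09)&(L[:,0]<-.08)&(L[:,0]>-.25)]
  f=L[(abs(L[:,1]-y)<.04)&(abs(L[:,1]-y)>.015)&(L[:,2]>.062)&(L[:,2]<.08)&(L[:,0]<-.08)&(L[:,0]>-.25)]
  print(n,"knob",np.sort(k[:,0])[:4].round(3),"front",np.percentile(f[:,0],[0,3,10]).round(3))
for o in (-.1,-.2): pass
k=c-ux*.24; to(*k,.2,101.5)
```

```text
0.12 [(0.61, 0.08), (0.62, 0.115), (0.63, 0.113), (0.64, 0.112), (0.66, 0.109), (0.67, 0.106), (0.68, 0.104), (0.69, 0.102), (0.71, 0.1), (0.72, 0.098), (0.73, 0.095), (0.74, 0.092), (0.76, 0.089), (0.77, 0.088)]
0.15 [(0.59, 0.067), (0.61, 0.113), (0.62, 0.114), (0.63, 0.113), (0.64, 0.112), (0.66, 0.11), (0.67, 0.108), (0.68, 0.105), (0.69, 0.103), (0.71, 0.101), (0.72, 0.099), (0.73, 0.097), (0.74, 0.092), (0.76, 0.09), (0.77, 0.084)]
0.19 [(0.58, 0.119), (0.59, 0.119), (0.61, 0.116), (0.62, 0.113), (0.63, 0.113), (0.64, 0.112), (0.66, 0.109), (0.67, 0.107), (0.68, 0.105), (0.69, 0.103), (0.71, 0.1), (0.72, 0.097), (0.73, 0.096), (0.74, 0.092), (0.76, 0.091)]
0.21 [(0.58, 0.118), (0.59, 0.118), (0.61, 0.116), (0.62, 0.114), (0.63, 0.113), (0.64, 0.11), (0.66, 0.108), (0.67, 0.107), (0.68, 0.104), (0.69, 0.102), (0.71, 0.1), (0.72, 0.098), (0.73, 0.095), (0.74, 0.092), (0.76, 0.089)]
0.23 [(0.58, 0.118), (0.59, 0.115), (0.61, 0.115), (0.62, 0.114), (0.63, 0.113), (0.64, 0.11), (0.66, 0.108), (0.67, 0.106), (0.68, 0.103), (0.69, 0.102), (0.71, 0.1), (0.72, 0.098), (0.73, 0.094), (0.
[... 243 characters left out ...]
.76, 0.082)]Traceback (most recent call last):
  File "<stdin>", line 15, in <module>
    return _quantile_unchecked(
        a, q, axis, out, overwrite_input, method, keepdims, weights)
    return _ureduce(a,
                    func=_quantile_ureduce_func,
    ...<5 lines>...
                    overwrite_input=overwrite_input,
                    method=method)
    r = func(a, **kwargs)
    result = _quantile(arr,
                       quantiles=q,
    ...<2 lines>...
                       out=out,
                       weights=wgt)
    slices_having_nans = np.isnan(arr[-1, ...])
                                  ~~~^^^^^^^^^
IndexError: index -1 is out of bounds for axis 0 with size 0
```

View pics/t2.png

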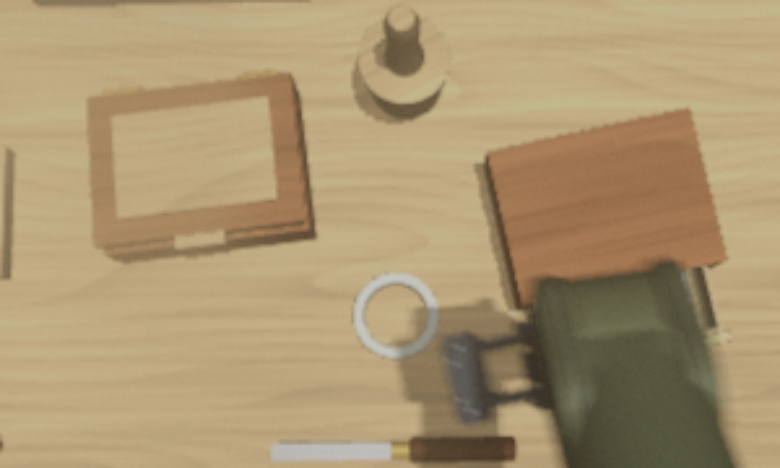

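Run:
```python
from h import *
c=np.array([.6236,-.2005]);a=np.radians(11.46)
ux=np.array([np.cos(a),np.sin(a)]);uy=np.array([-ux[1],ux[0]])
k=c-ux*.25; to(*k,.2,101.5)
s=r.snapshot("side"); P=cloud(s)[s["depth"]>0]
t=r.get_state()["tool_pos"]
g=P[(np.hypot(P[:,0]-t[0],P[:,1]-t[1])<.09)&(P[:,2]>.14)]
print("gripper low z",np.sort(g[:,2])[:300:20].round(3),"tcp",t, r.get_state()["opening"])
cv2.imwrite("pics/s3.png",cv2.resize(s["pixels"][60:340,150:450,::-1],None,fx=2.1,fy=2.1))
s=np.load("top.npz"); P=cloud(s)[s["depth"]>0]
L=np.c_[(P[:,:2]-c)@ux,(P[:,:2]-c)@uy,P[:,2]]
for n,y in(("L",.05),("R",-.05)):
  k=L[(abs(L[:,1]-y)<.009)&(L[:,2]>.035)&(L[:,2]<.06)&(L[:,0]<-.08)&(L[:,0]>-.25)]
  f=L[(abs(L[:,1]-y)<.04)&(abs(L[:,1]-y)>.015)&(L[:,2]>.062)&(L[:,2]<.08)&(L[:,0]<-.08)&(L[:,0]>-.25)]
  print(n,"knob",np.sort(k[:,0])[:4].round(3),"front",np.percentile(f[:,0],[0,3,10]).round(3))
```

```text
pos [ 0.46   -0.1429  0.2674] ty yaw 101.3 tz [-0.003 -0.007 -1.   ] F [-2.6 -4.4 -1.3] t 6.3 op 0.14
dp [100.6 -88.8  68.3] twz -0.004
gripper low z [0.274 0.282 0.286 0.291 0.295 0.299 0.303 0.31  0.316 0.328 0.342 0.344
 0.345 0.347 0.348] tcp [ 0.46133303 -0.13913911  0.26739926] 0.18935448668634694
L knob [-0.176 -0.175 -0.175 -0.174] front [-0.156 -0.156 -0.155]
R knob [-0.178 -0.177 -0.177 -0.176] front [-0.158 -0.157 -0.157]
```

View pics/s3.png

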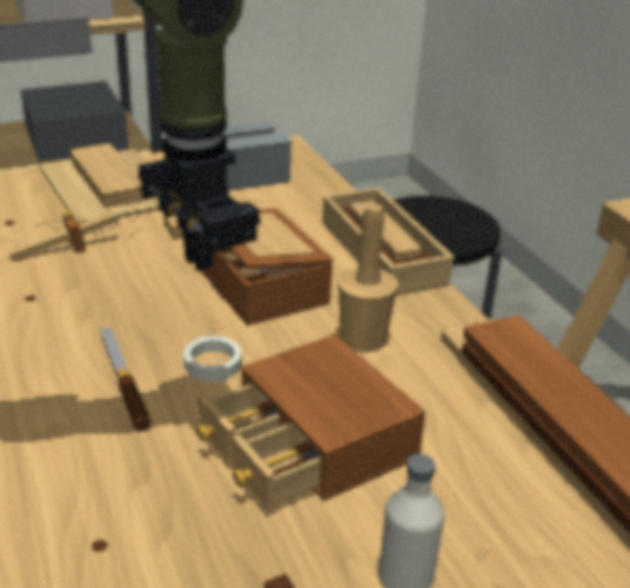

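Run:
```python
from h import *
st=r.get_state();t=st["tool_pos"];M=R.from_quat(st["eef_rot"])
s=r.snapshot("side"); P=cloud(s)[s["depth"]>0]
print(t,st["opening"])
g=P[(np.hypot(P[:,0]-t[0],P[:,1]-t[1])<.12)&(P[:,2]>.15)&(P[:,2]<.45)]
T=M.inv().apply(g-t)*1e3
for z in range(40,-160,-8):
  q=T[(T[:,2]<=z)&(T[:,2]>z-8)]
  if len(q): print(z,len(q),"x",np.percentile(q[:,0],[2,98]).round(),"y",np.percentile(q[:,1],[2,98]).round())
```

```text
[ 0.46133303 -0.13913911  0.26739926] 0.18935448668634694
0 1 x [7. 7.] y [12. 12.]
-8 28 x [-7. 15.] y [-21.  17.]
-16 41 x [-8. 14.] y [-23.  21.]
-24 43 x [-8. 14.] y [-24.  24.]
-32 30 x [-5. 14.] y [-25.  22.]
-40 30 x [ 2. 14.] y [-25.  23.]
-48 10 x [10. 13.] y [-26.   6.]
-56 7 x [10. 13.] y [-27. -20.]
-64 6 x [-28.  28.] y [-83.  71.]
-72 106 x [-29.  37.] y [-87.  84.]
-80 174 x [-27.  37.] y [-86.  82.]
-88 180 x [-26.  37.] y [-87.  81.]
-96 137 x [-31.  37.] y [-92.  86.]
-104 189 x [-26.  37.] y [-94.  79.]
-112 410 x [-28.  35.] y [-94.  92.]
-120 83 x [-18.  26.] y [-41.  15.]
-128 82 x [-17.  27.] y [-41.  15.]
-136 71 x [-17.  27.] y [-42.  14.]
-144 54 x [-19.  23.] y [-42. -31.]
-152 103 x [-28.  37.] y [-42.  10.]
```

The cameras and the lid both show the real tool about 26 mm higher than its reported z, with x and y fine, so I'll compensate by aiming lower. The left drawer is open 75 mm and the right 77 mm. The opened fingers are about 105 mm apart and the knobs 100 mm, so I can push both knobs at once.

>>> step_arm([
  {"dp": [30,-40,0],"twist": [0,0,0],"hand": 1},
  {"dp": [60,-75,20],"twist": [0,0,0],"hand": 1},
  {"dp": [73,-93,60],"twist": [0,0,0],"hand": 1},
  {"dp": [73,-93,100],"twist": [0,0,0],"hand": 1},
  {"dp": [73,-93,140],"twist": [0,0,0],"hand": 1},
])

```text
clock: 7.02
tool_pos: [0.4131, -0.2368, 0.1266]
eef_rot: [-0.103, 0.995, -0.0, 0.001]
contact_force: [0.5, -1.4, -0.2]
opening: 0.799
finger_force: 0.0
```

Run:
```python
from h import *
c=np.array([.6236,-.2005]);a=np.radians(11.46);ux=np.array([np.cos(a),np.sin(a)])
k=c-ux*.22; to(*k,.031,101.46)
k=c-ux*.109; to(*k,.031,101.46)
```

```text
pos [ 0.4131 -0.2368  0.1266] ty yaw 101.9 tz [ 0.003  0.    -1.   ] F [ 0.5 -1.4 -0.2] t 7.025 op 0.8
dp [ 6.8 -6.1 95.6] twz 0.007
pos [ 0.4131 -0.2368  0.1266] ty yaw 101.9 tz [ 0.003  0.    -1.   ] F [ 0.5 -1.4 -0.2] t 7.025 op 0.8
dp [-104.2   -6.9   95.9] twz 0.007
```

>>> step_arm([
  {"dp": [0,0,30],"twist": [0,0,0],"hand": 1},
  {"dp": [0,0,60],"twist": [0,0,0],"hand": 1},
  {"dp": [0,0,85],"twist": [0,0,0],"hand": 1},
  {"dp": [0,0,95],"twist": [0,0,0],"hand": 1},
  {"dp": [0,0,95],"twist": [0,0,0],"hand": 1},
])

```text
clock: 7.65
tool_pos: [0.4123, -0.2369, 0.032]
eef_rot: [-0.104, 0.995, 0.0, 0.0]
contact_force: [0.2, 0.3, 0.4]
opening: 0.999
finger_force: 0.0
```

Run:
```python
from h import *
c=np.array([.6236,-.2005]);a=np.radians(11.46);ux=np.array([np.cos(a),np.sin(a)])
k=c-ux*.109; to(*k,.031,101.46)
s=r.snapshot("side"); cv2.imwrite("pics/s4.png",cv2.resize(s["pixels"][180:340,160:380,::-1],None,fx=3.4,fy=3.4))
```

```text
pos [ 0.4123 -0.2369  0.032 ] ty yaw 101.9 tz [ 0.  0. -1.] F [0.2 0.3 0.4] t 7.65 op 1.0
dp [-105.3   -7.2    1. ] twz 0.008
```

View pics/s4.png

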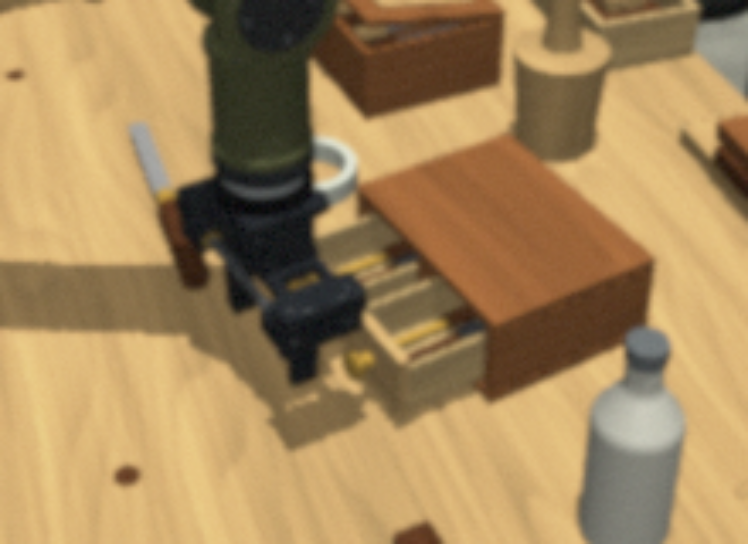

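Both fingers stand in front of the knobs (right knob at px (360,362)), with the tips clear of the bench. Pushing now.

>>> step_arm([
  {"dp": [0,-7,0],"twist": [0,0,0.008],"hand": 1},
  {"dp": [-20,-7,0],"twist": [0,0,0.008],"hand": 1},
  {"dp": [-36,-7,0],"twist": [0,0,0.008],"hand": 1},
  {"dp": [-50,-7,0],"twist": [0,0,0.008],"hand": 1},
  {"dp": [-64,-7,0],"twist": [0,0,0.008],"hand": 1},
])

```text
clock: 8.32
tool_pos: [0.4741, -0.2328, 0.0322]
eef_rot: [-0.098, 0.995, -0.001, -0.002]
contact_force: [-4.4, -4.2, 2.9]
opening: 0.999
finger_force: 2.4
```

>>> step_arm([
  {"dp": [-12,0,0],"twist": [0,0,0],"hand": 1},
  {"dp": [-24,0,0],"twist": [0,0,0],"hand": 1},
  {"dp": [-34,0,0],"twist": [0,0,0],"hand": 1},
  {"dp": [-38,0,0],"twist": [0,0,0],"hand": 1},
  {"dp": [-38,0,0],"twist": [0,0,0],"hand": 1},
])

```text
clock: 8.95
tool_pos: [0.5134, -0.2238, 0.0319]
eef_rot: [-0.099, 0.995, 0.0, 0.001]
contact_force: [-1.1, -1.0, -0.2]
opening: 0.998
finger_force: 0.9
```

Run:
```python
from h import *
c=np.array([.6236,-.2005]);a=np.radians(11.46);ux=np.array([np.cos(a),np.sin(a)])
k=c-ux*.109; to(*k,.031,101.46); print(r.get_state()["moment"])
```

```text
pos [ 0.5134 -0.2238  0.0319] ty yaw 101.4 tz [ 0.001  0.    -1.   ] F [-1.1 -1.  -0.2] t 8.95 op 1.0
dp [-3.7  1.   0.9] twz -0.002
[-0.32434908  0.29036121 -0.10442827]
```

Push on gently until the stop gives force.

>>> step_arm([
  {"dp": [-3,0,0],"twist": [0,0,0],"hand": 1},
  {"dp": [-6,0,0],"twist": [0,0,0],"hand": 1},
  {"dp": [-6,0,0],"twist": [0,0,0],"hand": 1},
])

```text
clock: 9.32
tool_pos: [0.5151, -0.2233, 0.0317]
eef_rot: [-0.099, 0.995, -0.0, -0.003]
contact_force: [-8.4, -2.7, 6.2]
opening: 0.998
finger_force: 4.3
```

>>> step_arm([
  {"dp": [-4,0,0],"twist": [0,0,0],"hand": 1},
  {"dp": [-6,0,0],"twist": [0,0,0],"hand": 1},
  {"dp": [-6,0,0],"twist": [0,0,0],"hand": 1},
])

```text
clock: 9.7
tool_pos: [0.5151, -0.2232, 0.0315]
eef_rot: [-0.099, 0.995, -0.0, -0.009]
contact_force: [-17.7, -4.4, 14.4]
opening: 0.997
finger_force: 8.8
```

>>> step_arm([
  {"dp": [20,0,0],"twist": [0,0,0],"hand": 1},
  {"dp": [45,0,0],"twist": [0,0,0],"hand": 1},
  {"dp": [50,0,-50],"twist": [0,0,0],"hand": 1},
  {"dp": [50,0,-100],"twist": [0,0,0],"hand": -1},
  {"dp": [50,0,-160],"twist": [0,0,0],"hand": -1},
])

```text
clock: 10.32
tool_pos: [0.4768, -0.2299, 0.1934]
eef_rot: [-0.1, 0.995, 0.001, 0.001]
contact_force: [0.6, -1.0, -0.3]
opening: 0.796
finger_force: 0.0
```

Run:
```python
from h import *
c=np.array([.6236,-.2005]);a=np.radians(11.46);ux=np.array([np.cos(a),np.sin(a)]);uy=np.array([-ux[1],ux[0]])
to(.628,.208,.26,96.3)
for n in("side","top"):
  s=r.snapshot(n); P=cloud(s)[s["depth"]>0]
  L=np.c_[(P[:,:2]-c)@ux,(P[:,:2]-c)@uy,P[:,2]]
  for w_,y in(("L",.05),("R",-.05)):
    f=L[(abs(L[:,1]-y)<.04)&(abs(L[:,1]-y)>.015)&(L[:,2]>.02)&(L[:,2]<.068)&(L[:,0]<-.06)&(L[:,0]>-.25)]
    k=L[(abs(L[:,1]-y)<.009)&(L[:,2]>.033)&(L[:,2]<.056)&(L[:,0]<-.08)&(L[:,0]>-.25)]
    print(n,w_,len(f),len(k),np.median(f[:,0]).round(4) if len(f) else 0,np.sort(k[:,0])[:4].round(3))
  if n=="side": cv2.imwrite("pics/s5.png",cv2.resize(s["pixels"][180:340,160:380,::-1],None,fx=3.4,fy=3.4))
```

```text
pos [ 0.4768 -0.2299  0.1934] ty yaw 101.5 tz [ 0.002  0.002 -1.   ] F [ 0.6 -1.  -0.3] t 10.325 op 0.8
dp [-235.6  399.2  -65.4] twz 0.09
side L 100 50 -0.083 [-0.105 -0.104 -0.104 -0.104]
side R 127 57 -0.083 [-0.104 -0.104 -0.104 -0.103]
top L 19 45 -0.0802 [-0.1 -0.1 -0.1 -0.1]
top R 10 36 -0.08 [-0.1   -0.098 -0.096 -0.095]
```

View pics/s5.png

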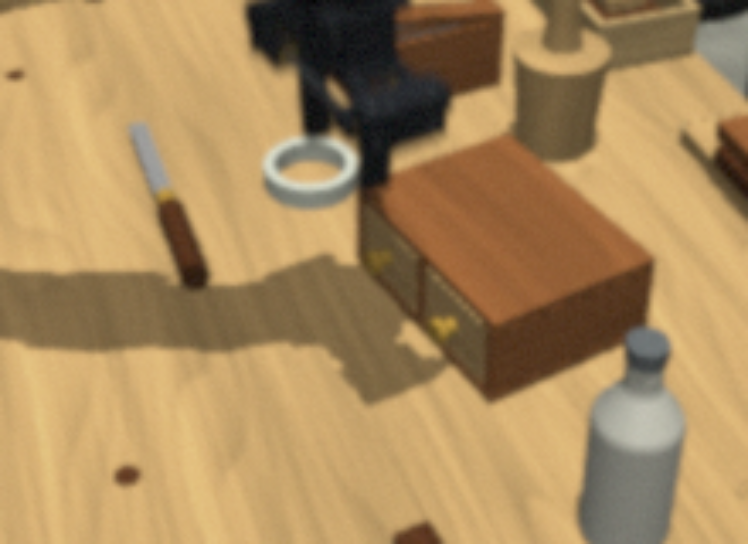

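Both drawers are home: the fronts are flush and the knobs (380,258) and (443,328) sit close in. Back to the lid.

>>> step_arm([
  {"dp": [0,30,-40],"twist": [0,0,0],"hand": -1},
  {"dp": [-20,80,-66],"twist": [0,0,0],"hand": -1},
  {"dp": [-45,135,-66],"twist": [0,0,0.03],"hand": -1},
  {"dp": [-75,190,-66],"twist": [0,0,0.06],"hand": -1},
  {"dp": [-105,240,-66],"twist": [0,0,0.09],"hand": -1},
])

```text
clock: 11.05
tool_pos: [0.5322, 0.0283, 0.2579]
eef_rot: [-0.055, 0.998, 0.001, 0.001]
contact_force: [0.2, 0.1, 0.5]
opening: 0.139
finger_force: 0.0
```

>>> step_arm([
  {"dp": [-40,43,0],"twist": [0,0,0],"hand": -1},
  {"dp": [-75,86,0],"twist": [0,0,0],"hand": -1},
  {"dp": [-105,129,0],"twist": [0,0,0],"hand": -1},
  {"dp": [-116,170,0],"twist": [0,0,0],"hand": -1},
  {"dp": [-116,170,0],"twist": [0,0,0],"hand": -1},
])

```text
clock: 11.68
tool_pos: [0.6272, 0.2135, 0.2571]
eef_rot: [-0.058, 0.998, 0.003, 0.0]
contact_force: [0.3, -0.4, 0.4]
opening: 0.007
finger_force: 0.0
```

Run:
```python
from h import *
to(.622,.208,.12,96.3)
```

```text
pos [0.6272 0.2135 0.2571] ty yaw 96.7 tz [-0.     0.006 -1.   ] F [ 0.3 -0.4  0.4] t 11.675 op 0.01
dp [  5.8  -5.7 137. ] twz 0.007
```

>>> step_arm([
  {"dp": [3,-3,40],"twist": [0,0,0],"hand": -1},
  {"dp": [5,-5,80],"twist": [0,0,0],"hand": -1},
  {"dp": [5,-5,115],"twist": [0,0,0],"hand": -1},
  {"dp": [5,-5,135],"twist": [0,0,0],"hand": -1},
  {"dp": [5,-5,145],"twist": [0,0,0],"hand": -1},
])

```text
clock: 12.3
tool_pos: [0.6231, 0.2, 0.1114]
eef_rot: [-0.054, 0.999, -0.0, -0.001]
contact_force: [0.3, 0.0, -0.1]
opening: 0.009
finger_force: 0.0
```

>>> step_arm([
  {"dp": [0,0,8],"twist": [0,0,0],"hand": -1},
  {"dp": [0,0,16],"twist": [0,0,0],"hand": -1},
  {"dp": [0,0,24],"twist": [0,0,0],"hand": -1},
  {"dp": [0,0,29],"twist": [0,0,0],"hand": -1},
  {"dp": [0,0,29],"twist": [0,0,0],"hand": -1},
])

```text
clock: 12.92
tool_pos: [0.6239, 0.2007, 0.0837]
eef_rot: [-0.054, 0.999, 0.0, 0.0]
contact_force: [-0.7, 0.3, -0.1]
opening: 0.009
finger_force: 0.0
```

Press on until there is a hard stop.

>>> step_arm([
  {"dp": [0,0,3],"twist": [0,0,0],"hand": -1},
  {"dp": [0,0,6],"twist": [0,0,0],"hand": -1},
  {"dp": [0,0,6],"twist": [0,0,0],"hand": -1},
])

```text
clock: 13.3
tool_pos: [0.6243, 0.2008, 0.083]
eef_rot: [-0.054, 0.999, -0.0, 0.001]
contact_force: [-9.8, -3.7, 31.9]
opening: 0.004
finger_force: 15.6
```

Hard stop at 32 N, so the lid is shut. Retreat and check.

>>> step_arm([
  {"dp": [0,0,-20],"twist": [0,0,0],"hand": -1},
  {"dp": [0,0,-70],"twist": [0,0,0],"hand": -1},
  {"dp": [20,0,-120],"twist": [0,0,0],"hand": -1},
  {"dp": [70,-20,-160],"twist": [0,0,0],"hand": -1},
  {"dp": [125,-40,-170],"twist": [0,0,0],"hand": -1},
])

```text
clock: 13.92
tool_pos: [0.5056, 0.1483, 0.2502]
eef_rot: [-0.054, 0.999, 0.001, 0.003]
contact_force: [0.0, -0.5, 0.3]
opening: 0.006
finger_force: 0.0
```

>>> step_arm([
  {"dp": [20,-55,0],"twist": [0,0,0],"hand": -1},
  {"dp": [30,-110,0],"twist": [0,0,0],"hand": -1},
  {"dp": [40,-165,0],"twist": [0,0,0],"hand": -1},
  {"dp": [40,-200,0],"twist": [0,0,0],"hand": -1},
  {"dp": [40,-200,0],"twist": [0,0,0],"hand": -1},
])

```text
clock: 14.55
tool_pos: [0.4867, -0.0589, 0.2478]
eef_rot: [-0.051, 0.999, -0.001, 0.0]
contact_force: [-0.7, 1.0, -1.0]
opening: 0.003
finger_force: 0.0
```

Run:
```python
from h import *
s=r.snapshot("top"); cv2.imwrite("pics/t6.png",s["pixels"][...,::-1]); P=cloud(s)[s["depth"]>0]
m=P[(P[:,2]>.075)&(P[:,2]<.15)&(P[:,1]>.12)&(P[:,1]<.30)&(P[:,0]>.605)&(P[:,0]<.745)]
c=np.linalg.lstsq(np.c_[m[:,:2],np.ones(len(m))],m[:,2],rcond=None)[0]
print("lid slope",c,len(m),m[:,2].mean())
for t in["mallet","tape_roll","chisel","try_square","glue_bottle","marking_gauge","pine_offcut"]:
    print(t,[(round(o["score"],2),w(s,o["at"]).round(3).tolist()) for o in r.search_frame("top",t)[:1]])
to(.4,0)
```

```text
lid slope [0.00042418 0.00125537 0.09058766] 3570 0.09113697441930096
mallet [(0.6, [0.759, -0.001, 0.112])]
tape_roll [(0.43, [0.548, 0.018, 0.022])]
chisel [(0.68, [0.757, -0.001, 0.111])]
try_square [(0.73, [0.67, 0.205, 0.087])]
glue_bottle [(0.96, [0.608, -0.451, 0.115])]
marking_gauge [(0.83, [0.377, 0.456, 0.044])]
pine_offcut []
pos [ 0.4866 -0.0543  0.2478] ty yaw 96.3 tz [ 0.  0. -1.] F [-0.3 -0.1  0.7] t 14.95 op 0.01
dp [80.1 63.5  0. ] twz None
```

View pics/t6.png

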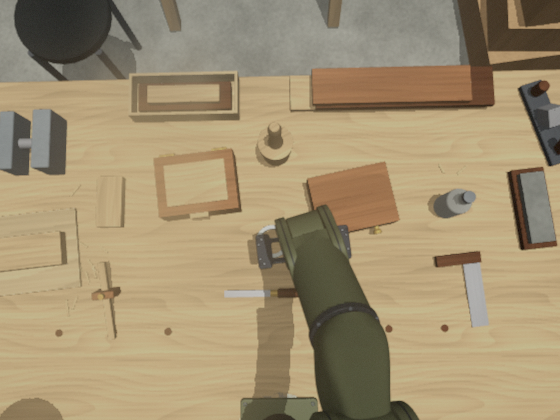

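The top view shows the lid level at 91 mm (px (197,184)), the drawers in, and the visible tools where they were. The tape is partly hidden by the arm, which stayed well above it. Handing in.

```bash
python3 -c "
from plant import r
print(r.finish_job())"
```

```text
the job is handed in; nothing more can be done
None
```

I pushed both drawers fully home and pressed the chisel-box lid shut, confirmed in the camera images, and handed the job in at about 15 s; the hand-in returned no verdict.

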